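# Secure the toolbox lid: slide the latch home and spin its wing nut tight

## Task

The green toolbox's lid is shut but not secured. With the fingertips, push the sliding latch by its orange tab until its tongue is fully home under the keeper, then turn the loose wing nut clockwise (seen from above) with repeated fingertip strokes on its wings until it stops tight, its red-tipped wing pointing at the keeper. Push gently and do not pinch or lift anything: the lid stays shut, and the pepper mill, cups and stopper stay where they stand.

Things in the scene. Friction and masses are not known exactly. Their poses are not given: they have to be found in the camera images.
- toolbox: Compact green plastic toolbox, fixed firmly to the worktop: 160 mm (own x) by 260 mm (own y), lid top 110 mm above its origin, the centre of its underside. Own x points from the latch side (turned away from the robot) to the hinge side (towards the robot), y along its length, z up. In this frame the wing nut's axis is at x = -35, y = 10 mm and the latch runs along y at x = -35 mm, both on the lid.
- handle (a point): Centre of the grey carry handle's bar on the lid: a fixed bar along toolbox y at toolbox x = -6 to 12 mm, 141 to 155 mm above the worktop, on end posts at y = -108 and 108 mm. It stands over the +x edge of the nut's sweep: wings pass below it, but a finger at wing height cannot go all round the nut, only along its -x side and both ends. Do not lift.
- lid (a joint): Lid hinge, along the box's +x edge, rad: 0 is shut, grows as the other edge rises. Held shut by its own weight (0.6 kg) only; it carries the handle, the latch and the nut.
- latch (a joint): Sliding latch, m: 0 is fully open, 0.030 is fully home against its stop; it slides along the toolbox's +y, against about 1.5 N of friction, and stays where left. A 5 mm thick slotted steel plate, 36 mm wide, lying on the lid and running below the wing nut; when home its tongue is under the keeper.
- tab (a point): Centre of the upper edge of the latch's orange upright tab, which is 32 mm wide (toolbox x), 6 mm thick (toolbox y) and stands 28 mm above the lid top. Push it on its -y face, towards toolbox +y. In the toolbox frame it lies at x = -35 mm, y = -85 mm plus the joint value.
- keeper (a point): Top of the steel keeper, a bridge 44 mm wide fixed to the toolbox's +y end at x = -35, y = 148 mm, 126 mm above the worktop; the latch's tongue slides under it.
- nut (a joint): Wing nut's turn, rad, growing clockwise seen from above (tightening): 0 fully slack, 6.283 the hard stop (tight); 0.3 to 2.7 at the start. It turns on a fixed upright axis without rising or sinking, with light friction (0.025 N m), and stays where left. At 6.283 (and at 0) the red-tipped wing points along toolbox +y, to the keeper; the black wing is opposite.
- hub (a point): On the wing nut's axis, at the top of its hub (138 mm above the worktop). Black hub 20 mm across; two straight, opposite, upright wings, each reaching 36 mm from the axis, 6 mm thick, from 9 mm to 27 mm above the lid top (inner 26 mm of each wing only up to 24 mm). A 4 mm radius steel stud stands in the hub, 6 mm higher than it.
- red_tip (a point): Middle of the outer end of the wing with the red end, 36 mm from the nut's axis and 128 mm above the worktop.
- mill: Stainless pepper mill, loose, 54 mm across, 140 mm tall, upright; origin under its centre. Leave alone.
- cup_a: White porcelain espresso cup with a handle, loose, 62 mm across, 55 mm tall; origin under its centre. Leave alone.
- cup_b: White porcelain espresso cup, like the other; leave alone.
- stopper: Glass carafe stopper, loose, 48 mm across, 62 mm tall, upright; origin under its centre. Leave alone.

How it is judged:
By the outcome, as a careful person would: the job done as asked, in the order asked, and still so for the second after the job is handed in, with the robot touching nothing.
It also fails if it takes over 56 s, if anything falls off the work surface, if the arm or the gripper's body presses on something with over 40 N, if the wrist force passes 120 N, or if a joint passes its speed limit or range.

## Robot

A 6-joint arm with a two-finger parallel gripper is mounted at the origin on the work surface. World frame = base frame: x ahead of the robot, y to its left, z up, the work surface at z = 0. Lengths are in mm, angles in rad, forces in N, time in s.
With the tool pointing down it reaches from about 350 to 975 mm from the base axis. Payload 7.1 kg.
Tool frame: the origin (TCP) lies at the very end of the fingers, on their centre line; the grasp point (between the pads) lies 19 mm behind it; x points along the fingers, y is the direction in which the jaws open and shut, and the axes are right-handed (so a half turn about x gives the same grasp; the last joint's range is limited). The gripper opens to 88 mm and grips with 3 to 60 N. Pads are 20 mm wide; open, the fingers measure 115 mm over their backs; the gripper's body (75 mm by 178 mm) begins 61 mm behind the grasp point.
Start: joints at [1.13, 0.423, 1.63, -0, 1.089, -0.019], TCP at [255.845, 570.218, 222.675] pointing down, gripper open.
Joint ranges: [-3, 3], [-0.9, 2.11], [0.09, 2.58], [-1.31, 4.45], [0.11, 2.69], [-2.54, 2.54]. Speed limits (rad/s): [2.39, 2.39, 3.01, 3.14, 3.14, 3.14].

## Interface

Orientations are given as a rotation vector (axis times angle).
In Python, from workcell import ctrl gives the robot as it stands. The module is installed in compiled form; this text tells all that it offers.
- The arm moves only by the tool carry_out, never from a script. Its argument "commands" is a list of rows, each a list of 6 numbers: the shift along the tool's x, y, z in m, then the turn, a rotation vector about the tool's x, y, z in degrees. In form: [[tx, ty, tz, rx, ry, rz], ...]. A call has 1 to 8 rows; each row shifts and turns the pose as measured when the row begins, along the tool's axes as they then stand; what a row does not reach is not made up. A row lasts 1/8 s, in which the tool goes at most 62.5 mm and 10.7 degrees, less where a joint would pass 70% of its speed; a pose out of reach is approached as far as the arm can. A call with a gripper value outside its range is refused whole. "grip" is the closure, from 0 (fully open) to 1 (shut), set as the call begins (left out, the last holds). The fingers move at their own pace and stop on an object; the grip force is fixed at half the most. Time passes only in rows, so rows that do not move let the fingers close. It gives the time, the measured TCP pose, the force and the opening at its end, in the units of the state.
- ctrl.get_obs(): the state, without advancing time (a new reading comes with each control period).
- ctrl.get_image(name): name is "scene" or "side" or "wrist"; returns a dict with "pixels" (480x640x3 uint8, blue, green, red), "intrinsics" (3x3 intrinsics, pixels), "rvec" (rotation vector, rad) and "tvec" (3), from world to camera coordinates, as OpenCV has them. Camera axes: x right, y down, z forward; pixel columns grow to the right and rows downward; lengths in mm; the calibration is good to about 2 mm. A picture is of the moment at which its call begins. There is no depth.
- ctrl.close_job(): hands the job in, once; it reports no verdict.
The state is a dict: "t": time; "qpos": joint angles; "qvel": joint speeds; "joint_torque": joint torques, N m; "ee_pos": TCP position; "orientation": TCP orientation; "ft_force": force on the tool from outside, world axes, zero at the start; "moment": the same for the moment, N m; "width": finger opening in mm.
Only numpy, scipy, OpenCV 4.12 (cv2) and the standard library are available. Lean on these libraries where they do the work, as an engineer would, in place of code of your own. Each camera call takes 0.05 s, during which the arm holds its last target. There are 200 camera calls.

## Working session

There is one attempt and no reset: what is moved stays moved. The work goes in short steps, Python scripts to look and compute and a tool call to move; the robot and the scene stay as the last step left them, time stands still between calls to the robot, and variables do not carry over. Pictures are saved under pics/ and viewed, about 8 in all and at most 12, crops included, and the job is handed in when it is done.

Besides the shell and the picture viewer there is one more tool, called as name(argument=value, ...), one argument or row to a line, values as JSON. carry_out: Moves the arm, as the interface text tells. Its arguments: {"type":"object","properties":{"commands":{"type":"array"},"grip":{"type":"number"}},"required":["commands"]}

```bash
mkdir -p pics; cat > h.py <<'E'
import numpy as np, cv2
from workcell import ctrl
def cam(n):
    d=ctrl.get_image(n); d={k:np.array(v) for k,v in d.items()}
    return d
def ray(d,px,z):
    R=cv2.Rodrigues(d['rvec'].astype(float))[0]; t=d['tvec'].astype(float).ravel()
    c=-R.T@t; v=R.T@np.linalg.inv(d['intrinsics'])@np.array([px[0],px[1],1.])
    return c+v*(z-c[2])/v[2]
def proj(d,P):
    return cv2.projectPoints(np.array(P,float).reshape(-1,3),d['rvec'].astype(float),d['tvec'].astype(float),d['intrinsics'].astype(float),None)[0].reshape(-1,2)
E
python3 - <<'E'
from h import *
o=ctrl.get_obs(); print(o)
ims=[]
for n in("scene","side","wrist"):
    d=cam(n); np.savez(f'{n}0.npz',**d)
    R=cv2.Rodrigues(d['rvec'].astype(float))[0]; print(n,-R.T@d['tvec'].ravel(), R[2])
    cv2.imwrite(f'pics/{n}0.png',d['pixels'])
E
```

```text
{'t': 0.0, 'qpos': array([ 1.13001449e+00,  4.23846414e-01,  1.63065987e+00, -8.60122311e-06,
        1.08863754e+00, -1.89803263e-02]), 'qvel': array([ 1.96811377e-04, -1.27678589e-03,  8.52293799e-04, -5.49753042e-05,
       -1.60045468e-03, -1.30251237e-03]), 'joint_torque': array([ 4.02162977e-04, -5.44599652e+01, -2.73681450e+01,  6.44532521e-02,
        2.25605158e-02, -6.91394939e-05]), 'ee_pos': array([255.60919434, 569.73437987, 221.91007171]), 'orientation': array([ 0.3296549 ,  1.54570685, -0.3320447 ]), 'ft_force': array([-0.32658951, -0.19939679,  0.50943605]), 'moment': array([ 0.01122627, -0.03829619, -0.01537844]), 'width': 87.95143779069085}
scene [1201.97203427  687.51535869  749.47002988] [-0.54188257 -0.61143029 -0.57664225]
side [ 454.47190211 -762.39838216  650.44960306] [ 0.16331851  0.81995124 -0.54864107]
wrist [181.05836718 603.39346124 383.03861745] [ 0.27189215 -0.12313644 -0.95441714]
```

View pics/scene0.png

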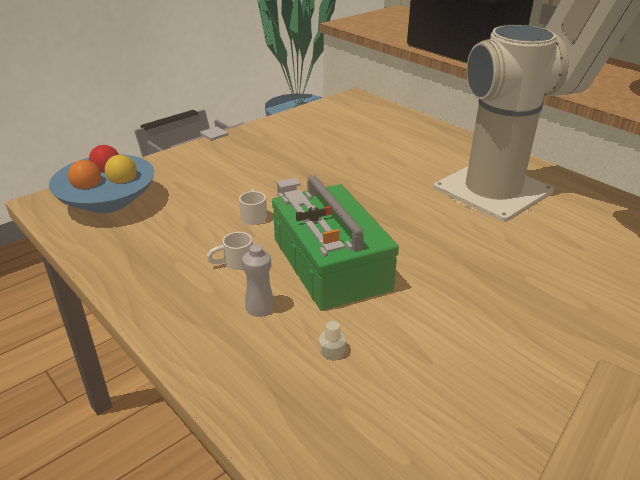

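View pics/side0.png

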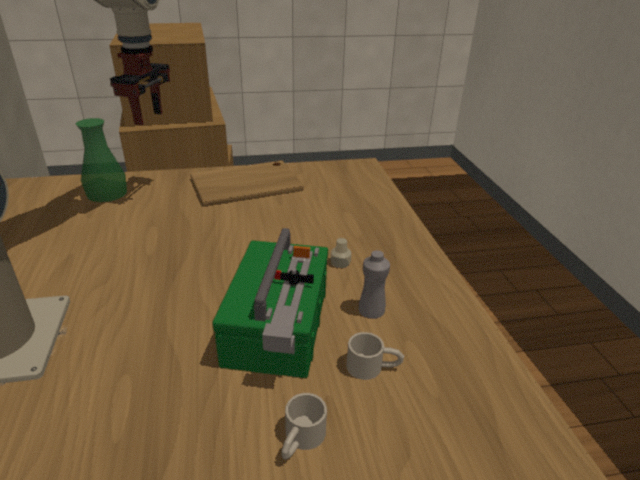

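The scene view shows the toolbox near pixel (335,245), with the tab at (331,237), the nut at (312,214) and the keeper at (289,187). In the side view the nut is at (295,277), the tab at (301,252) and the keeper at (280,342). The keeper end points to world −y. Next I'll zoom in.

```bash
python3 - <<'E'
from h import *
A=np.load('scene0.npz')['pixels'][170:310,260:410]; B=np.load('side0.npz')['pixels'][225:375,210:340]
a=cv2.resize(A,None,fx=4,fy=4,interpolation=cv2.INTER_CUBIC)[:600,:400*2]
a=cv2.resize(A,(400,373),interpolation=cv2.INTER_CUBIC); b=cv2.resize(B,(400,461),interpolation=cv2.INTER_CUBIC)
c=np.zeros((461,800,3),np.uint8); c[:373,:400]=a; c[:461,400:]=b
cv2.imwrite('pics/z0.png',c)
for n in('scene','side'):
    d=np.load(n+'0.npz'); im=d['pixels']; hsv=cv2.cvtColor(im,cv2.COLOR_BGR2HSV)
    m=cv2.inRange(hsv,(50,100,30),(75,255,255)); 
    k,l,s,_=cv2.connectedComponentsWithStats(m); 
    x0,x1=(250,420) if n=='scene' else (200,340)
    m[:,:x0]=0; m[:,x1:]=0; m[:170]=0
    h=cv2.convexHull(cv2.findNonZero(m)); h=cv2.approxPolyDP(h,2,True).reshape(-1,2)
    for p in h: print(n,p,ray(d,p,110).round(),ray(d,p,0).round())
    for nm,lo,hi,z in(('orange',(6,150,120),(20,255,255),128),('red',(0,150,80),(4,255,255),128)):
        mm=cv2.inRange(hsv,lo,hi); mm[:,:x0]=0; mm[:,x1:]=0; mm[:170]=0
        q=cv2.findNonZero(mm)
        if q is not None: q=q.reshape(-1,2);print(n,nm,len(q),q.min(0),q.max(0),q.mean(0),ray(d,q.mean(0),z).round(1))
E
```

```text
scene [397 247] [493. 111. 110.] [371.  11.   0.]
scene [384 271] [564. 145. 110.] [455.  52.   0.]
scene [364 293] [634. 165. 110.] [536.  75.   0.]
scene [320 308] [715. 145. 110.] [631.  51.   0.]
scene [275 239] [648. -59. 110.] [ 552. -188.    0.]
scene [272 200] [ 564. -177.  110.] [ 454. -326.    0.]
scene [340 184] [ 409. -133.  110.] [ 273. -274.    0.]
scene orange 213 [323 206] [338 243] [330.00938967 231.41784038] [570.    9.8 128. ]
scene red 6 [325 206] [329 207] [327.33333333 206.83333333] [514.5 -59.  128. ]
side [326 248] [635.  47. 110.] [672. 212.   0.]
side [324 296] [ 601. -104.  110.] [631.  31.   0.]
side [307 375] [ 541. -278.  110.] [ 559. -179.    0.]
side [296 376] [ 525. -277.  110.] [ 539. -178.    0.]
side [221 367] [ 419. -242.  110.] [ 412. -136.    0.]
side [213 321] [ 409. -138.  110.] [400. -11.   0.]
side [251 241] [488.  97. 110.] [495. 272.   0.]
side orange 31 [278 246] [328 305] [300.80645161 250.51612903] [579.1  19.2 128. ]
side red 12 [276 271] [279 275] [277.5        272.66666667] [526.  -46.1 128. ]
```

View pics/z0.png

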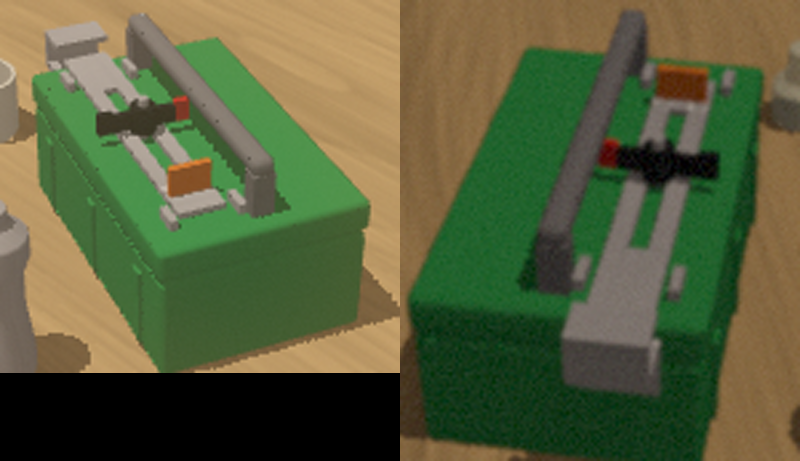

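The zoom shows red wing pointing about toolbox +x (nut ≈ π/2), black wing on −x, tab at its open end. Fit the box pose from lid corners in both views and check it on hub, tab and red tip.

```bash
cat >> h.py <<'E'
def tri(d1,p1,d2,p2):
    M=[]
    for d,p in((d1,p1),(d2,p2)):
        R=cv2.Rodrigues(d['rvec'].astype(float))[0]
        M.append((d['intrinsics']@np.c_[R,d['tvec'].ravel()],np.array(p,float).reshape(2,1)))
    X=cv2.triangulatePoints(M[0][0],M[1][0],M[0][1],M[1][1]).ravel(); return X[:3]/X[3]
E
python3 - <<'E'
from h import *
from scipy.optimize import least_squares
from scipy.spatial.transform import Rotation as Ro
s=np.load('scene0.npz'); q=np.load('side0.npz')
obs=[(s,(272.7,201),(-80,130)),(s,(341.4,184.3),(80,130)),(s,(398.7,247.6),(80,-130)),(s,(321,266.7),(-80,-130)),
 (q,(250.6,241),(80,-130)),(q,(328,248.4),(-80,-130)),(q,(213.9,322.5),(80,130))]
P=[ray(d,p,110)[:2] for d,p,_ in obs]; L=[np.array(l) for *_,l in obs]
def f(v):
    c,n=np.cos(v[2]),np.sin(v[2]);R=np.array([[c,-n],[n,c]])
    return np.concatenate([v[:2]+R@l-p for l,p in zip(L,P)])
r=least_squares(f,[560,-30,np.radians(162)]); v=r.x; print(v,np.degrees(v[2]),f(v).reshape(-1,2).round(1).tolist())
c,n=np.cos(v[2]),np.sin(v[2]);R=np.array([[c,-n],[n,c]])
W=lambda x,y,z:np.r_[v[:2]+R@np.array([x,y]),z]
for nm,p in(('hub',W(-35,10,140)),('tab',W(-35,-85,138)),('keeper',W(-35,148,126)),('redtip+x',W(1,10,128))): print(nm,p.round(1),proj(s,p).round(1),proj(q,p).round(1))
X=tri(s,(313.2,212.5),q,(294.2,276.5)); print('hub tri',X)
print('tab tri',tri(s,(331,232.5),q,(301,248)))
X=tri(s,(327.5,208),q,(277.5,274)); print('red',X,R.T@(X[:2]-v[:2]))
o=ctrl.get_obs(); T=Ro.from_rotvec(o['orientation']).as_matrix(); print(T.round(3)); print((R.T@T[:2,1]).round(3))
E
```

```text
[525.21545688 -39.18379078   2.82778676] 162.02024671937232 [[-3.9, -14.7], [0.9, -7.9], [-2.5, -4.9], [1.8, -3.0], [2.2, 12.0], [2.7, 14.5], [-1.2, 4.0]]
hub [555.4 -59.5 140. ] [[311.7 208.7]] [[294.6 270.1]]
tab [584.7  30.9 138. ] [[331.9 234.7]] [[302.8 242.7]]
keeper [ 512.8 -190.8  126. ] [[286.6 183.1]] [[280.  328.3]]
redtip+x [521.2 -48.4 128. ] [[328.4 210.1]] [[275.  273.7]]
hub tri [552.28767415 -60.81561815 128.44697361]
tab tri [578.3359306   20.2432834  134.02050695]
red [523.05637017 -51.57323863 131.06223659] [-1.77073676 12.4508861 ]
[[-0.     0.409  0.912]
 [-0.001  0.912 -0.409]
 [-1.    -0.001 -0.   ]]
[-0.108 -0.994]
```

Scene and side corner fits disagree symmetrically by a few mm, consistent with rounded lid edges; the average is usable. Approach with shut fingers and look from near.

carry_out(
  commands=[
    [0,-0.03,0.05,0,0,0],
    [0,-0.03,0.05,0,0,0],
    [0,-0.03,0.05,0,0,0],
    [0,-0.03,0.05,0,0,0],
    [0,-0.03,0.05,0,0,0],
    [0,-0.03,0.05,0,0,0],
    [0,-0.03,0.05,0,0,0],
    [0,-0.03,0.05,0,0,0],
  ],
  grip=1,
)

```text
t: 1.15
ee_pos: [528.4, 179.5, 221.0]
orientation: [0.324, 1.547, -0.325]
ft_force: [0.3, 0.7, 0.1]
width: 11.4
```

carry_out(
  commands=[
    [0,-0.018,0.028,0,0,0],
    [0,-0.018,0.028,0,0,0],
    [0,-0.018,0.028,0,0,0],
    [0,-0.018,0.028,0,0,0],
    [0,0,0,-6,0,0],
    [0,0,0,0,0,0],
  ],
)

```text
t: 1.9
ee_pos: [605.2, 59.5, 219.4]
orientation: [0.246, 1.559, -0.248]
ft_force: [-1.2, -1.1, -0.1]
width: 0.6
```

```bash
python3 - <<'E'
from h import *
o=ctrl.get_obs(); print(o['ee_pos'],o['orientation'],o['width'])
d=cam('wrist'); np.savez('w1.npz',**d); cv2.imwrite('pics/w1.png',d['pixels'])
E
```

```text
[605.20169072  59.53444445 219.37914716] [ 0.24560887  1.55896898 -0.24806509] 0.6456783939711591
```

View pics/w1.png

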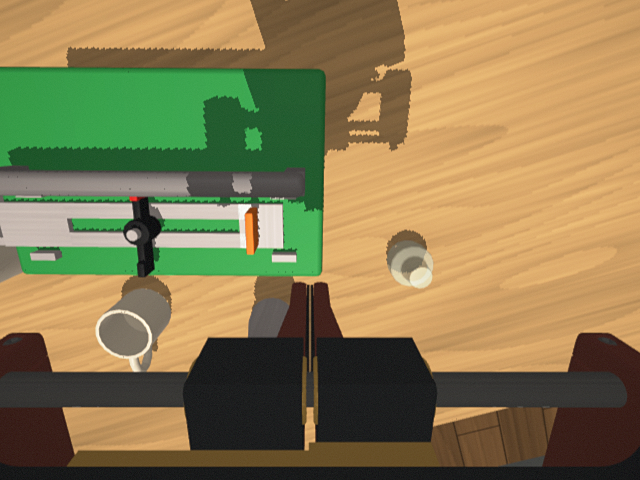

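Wrist view: hub stud at about (135,232), black wing tip (147,270), red tip (134,197) under the handle, orange tab (251,230), box corners (324,70) and (322,275). The box is aligned with the image. Now measuring.

```bash
python3 - <<'E'
from h import *
d=np.load('w1.npz'); s=np.load('scene0.npz'); q=np.load('side0.npz')
im=d['pixels']; hsv=cv2.cvtColor(im,cv2.COLOR_BGR2HSV)
o=cv2.inRange(hsv,(5,150,60),(20,255,255)); o[:,:200]=0;o[:,300:]=0;o[:200]=0;o[260:]=0
p=cv2.findNonZero(o); print('orange',cv2.boundingRect(p),cv2.minAreaRect(p), p.reshape(-1,2).mean(0))
k=cv2.inRange(hsv,(0,0,0),(180,255,45)); k[:195]=0;k[278:]=0;k[:,:115]=0;k[:,170:]=0
p=cv2.findNonZero(k).reshape(-1,2);print('black',cv2.boundingRect(p))
t=np.radians(162.02);R=np.array([[np.cos(t),-np.sin(t)],[np.sin(t),np.cos(t)]])
def loc(P): return (R.T@(P[:2]-np.array([525.2,-39.2]))).round(1)
for nm,px,z in(('stud',(134,230),144),('hub',(141,231),138),('blacktip',(146,270),137),('tabtop',(247,231),138),('cornerA',(324,70),107),('cornerB',(322,275),107),('handleend',(304,183),155)):
    X=ray(d,px,z);print(nm,X.round(1),'box',loc(X))
print('tabtri',tri(d,(247,231),s,(331,231.5)), tri(d,(247,231),q,(301,246)))
print('mill',ray(s,(259,306),0),ray(q,(373,308),0))
cv2.imwrite('pics/w1z.png',cv2.resize(im[180:300,90:340],None,fx=3.2,fy=3.2,interpolation=cv2.INTER_CUBIC))
E
```

```text
orange (245, 208, 13, 46) ((251.0, 230.5), (45.0, 12.0), 90.0) [251.16765286 230.15384615]
black (123, 197, 38, 80)
stud [548.4 -54.8 144. ] box [-26.9   7.7]
hub [551.2 -53.8 138. ] box [-29.3   5.8]
blacktip [580.5 -64.6 137. ] box [-60.5   7.1]
tabtop [575.5  20.5 138. ] box [-29.4 -72.3]
cornerA [486.  109.2 107. ] box [  83.1 -129.1]
cornerB [638.5  59.7 107. ] box [ -77.2 -129.1]
handleend [553.3  72.4 155. ] box [   7.8 -114.9]
tabtri [576.26142303  19.42670683 135.39824137] [578.29193791  20.14603768 137.49692613]
mill [714.78585267 -30.00065923   0.        ] [722.42620911 -24.00066999   0.        ]
```

View pics/w1z.png

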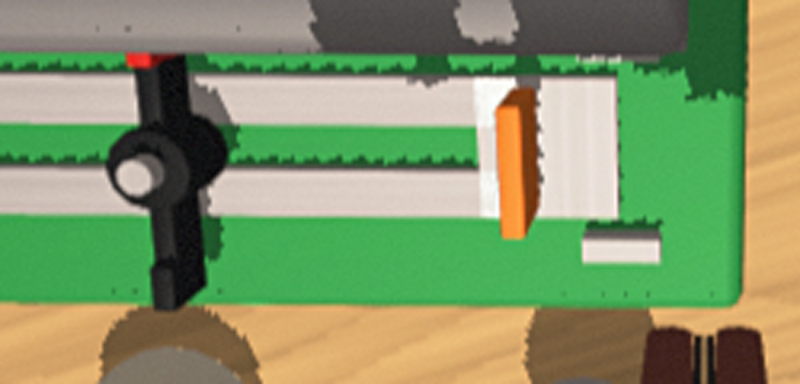

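Hub ≈ (552,−57.5) and tab top ≈ (577,20); in the box frame the tab sits at y ≈ −71, so the latch is already about 14 mm in. Tool axes relative to the box: x is down, y is −box y, z is −box x. I'll descend behind the tab.

carry_out(
  commands=[
    [0.03,-0.015,-0.014,0,0,0],
    [0.03,0,0,0,0,0],
    [0.02,0,0,0,0,0],
    [0.01,0,0,0,0,0],
    [0,0,0,0,0,0],
  ],
)

```text
t: 2.58
ee_pos: [586.5, 51.5, 128.1]
orientation: [0.251, 1.556, -0.253]
ft_force: [-0.5, 0.2, 0.5]
width: 0.3
```

```bash
cat >> h.py <<'E'
O=np.array([522.2,-37.2]); th=np.radians(162.02)
RB=np.array([[np.cos(th),-np.sin(th)],[np.sin(th),np.cos(th)]])
def loc(P): return RB.T@(np.array(P)[:2]-O)
def st():
    from scipy.spatial.transform import Rotation as Ro
    o=ctrl.get_obs(); T=Ro.from_rotvec(o['orientation']).as_matrix()
    f=o['ft_force']; print('t',round(o['t'],2),'z',o['ee_pos'][2].round(1),'box',loc(o['ee_pos']).round(1),'F box',(RB.T@f[:2]).round(1),f[2].round(1),'tooly',(RB.T@T[:2,1]).round(3),'tilt',T[2].round(3))
E
python3 - <<'E'
from h import *
st()
E
```

```text
t 2.58 z 128.1 box [ -33.8 -104.2] F box [ 0.6 -0.1] 0.5 tooly [-0.007 -1.   ] tilt [-1.    -0.001 -0.   ]
```

carry_out(
  commands=[
    [0.005,-0.008,0,0,0,0],
    [0,-0.006,0,0,0,0],
    [0,-0.004,0,0,0,0],
    [0,-0.004,0,0,0,0],
    [0,-0.004,0,0,0,0],
  ],
)

```text
t: 3.2
ee_pos: [579.3, 25.7, 125.1]
orientation: [0.253, 1.552, -0.252]
ft_force: [0.9, 1.0, -0.8]
width: 0.5
```

```bash
python3 - <<'E'
from h import *
st()
E
```

```text
t 3.2 z 125.1 box [-34.9 -77.4] F box [-0.5 -1.2] -0.8 tooly [-0.008 -1.   ] tilt [-1.     0.001  0.004]
```

carry_out(
  commands=[
    [0,-0.002,0,0,0,0],
    [0,-0.002,0,0,0,0],
    [0,-0.002,0,0,0,0],
    [0,-0.002,0,0,0,0],
  ],
)

```text
t: 3.7
ee_pos: [576.6, 17.7, 125.1]
orientation: [0.253, 1.552, -0.252]
ft_force: [1.1, 1.5, 0.1]
width: 0.8
```

```bash
python3 - <<'E'
from h import *
st()
E
```

```text
t 3.7 z 125.1 box [-34.8 -69.1] F box [-0.5 -1.8] 0.1 tooly [-0.008 -1.   ] tilt [-1.     0.001  0.004]
```

carry_out(
  commands=[
    [0,-0.002,0,0,0,0],
    [0,-0.001,0,0,0,0],
  ],
)

```text
t: 3.95
ee_pos: [575.6, 14.7, 125.2]
orientation: [0.253, 1.552, -0.252]
ft_force: [-0.0, 2.0, -1.2]
width: 0.6
```

carry_out(
  commands=[
    [0,-0.0015,0,0,0,0],
    [0,-0.001,0,0,0,0],
  ],
)

```text
t: 4.2
ee_pos: [575.6, 14.4, 125.2]
orientation: [0.257, 1.551, -0.25]
ft_force: [1.4, 7.3, -2.6]
width: -0.0
```

carry_out(
  commands=[
    [0,-0.0015,0,0,0,0],
    [0,0,0,0,0,0],
  ],
)

```text
t: 4.45
ee_pos: [575.6, 14.6, 125.3]
orientation: [0.259, 1.55, -0.248]
ft_force: [0.2, -0.1, 1.2]
width: 0.5
```

```bash
python3 - <<'E'
from h import *
st()
d=cam('wrist'); np.savez('w2.npz',**d); cv2.imwrite('pics/w2.png',d['pixels'])
E
```

```text
t 4.45 z 125.3 box [-34.8 -65.8] F box [-0.2  0.1] 1.2 tooly [-0.01 -1.  ] tilt [-1.     0.008  0.004]
```

Force rose to 7 N with no movement, so the stop is reached. I'll check by picture as I lift off.

carry_out(
  commands=[
    [0,0.006,0,0,0,0],
    [-0.03,0.004,0,0,0,0],
    [-0.03,0,0,0,0,0],
    [-0.01,0,0.01,0,0,0],
    [0,0,0,0,0,0],
  ],
)

```text
t: 5.12
ee_pos: [588.5, 20.0, 196.5]
orientation: [0.257, 1.551, -0.25]
ft_force: [-0.2, 0.2, -1.0]
width: 0.2
```

```bash
python3 - <<'E'
from h import *
st()
d=cam('wrist'); np.savez('w3.npz',**d); im=d['pixels']
hub=np.r_[O+RB@[-35,10],144]; tab=np.r_[O+RB@[-35,-55],138]
print(proj(d,[hub,tab]).round(1))
cv2.imwrite('pics/w3.png',im)
E
```

```text
t 5.12 z 196.5 box [-45.4 -74.8] F box [ 0.2 -0.2] -1.0 tooly [-0.01 -1.  ] tilt [-1.     0.005  0.004]
[[180.5 252. ]
 [279.8 248. ]]
```

View pics/w3.png

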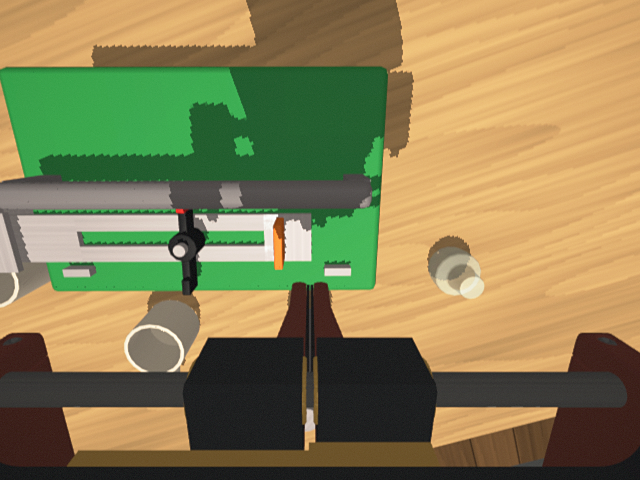

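Latch home: tab top seen at ≈(279,244) against a predicted (280,248) for joint 0.030, and hub stud seen at (179,250) against (180.5,252). The black wing tip is at (189,290), about 84° round from −y. Next, plan the stroke waypoints.

```bash
cat >> h.py <<'E'
def way(phi,r=27,hx=10,hy=8,gap=0):
    p=np.radians(phi); u=np.array([-np.sin(p),-np.cos(p)]); m=np.array([-np.cos(p),np.sin(p)])
    h=hx*abs(m[0])+hy*abs(m[1])
    return np.array([-35,10])+r*u-(3+h+gap)*m
def plan(phis,start,**k):
    prev=np.array(start)
    for f in phis:
        w=way(f,**k); d=w-prev; print(f,w.round(1),'tool y,z',(-d[1]).round(1),(-d[0]).round(1)); prev=w
E
python3 - <<'E'
from h import *
plan(range(60,226,15),[-45.4,-74.8])
E
```

```text
60 [-50.9 -16.4] tool y,z -58.4 5.5
75 [-57.6  -9.8] tool y,z -6.6 6.7
90 [-62.  -1.] tool y,z -8.8 4.4
105 [-64.5   4.1] tool y,z -5.1 2.5
120 [-65.8  10.6] tool y,z -6.4 1.3
135 [-65.2  18. ] tool y,z -7.4 -0.6
150 [-62.1  25.6] tool y,z -7.6 -3.2
165 [-56.2  32.3] tool y,z -6.7 -5.8
180 [-48.  37.] tool y,z -4.7 -8.2
195 [-42.2  39.9] tool y,z -2.9 -5.8
210 [-35.1  41.2] tool y,z -1.3 -7.2
225 [-27.   40.2] tool y,z 1.0 -8.0
```

carry_out(
  commands=[
    [0,-0.03,0.007,0,0,0],
    [0,-0.027,0.006,0,0,0],
    [0,0,0,0,0,0],
    [0.03,0,0,0,0,0],
    [0.028,0,0,0,0,0],
    [0.012,0,0,0,0,0],
    [0,0,0,0,0,0],
  ],
)

```text
t: 6.05
ee_pos: [578.6, -36.6, 117.4]
orientation: [0.258, 1.562, -0.25]
ft_force: [-0.2, 0.2, -0.3]
width: 0.6
```

```bash
python3 - <<'E'
from h import *
st()
E
```

```text
t 6.05 z 117.4 box [-53.5 -18. ] F box [ 0.3 -0.2] -0.3 tooly [-0.01 -1.  ] tilt [-1.     0.003 -0.007]
```

carry_out(
  commands=[
    [-0.006,0,0.004,0,0,0],
    [0,-0.009,0.003,0,0,0],
    [0,-0.008,0.002,0,0,0],
    [0,-0.005,0.002,0,0,0],
  ],
)

```text
t: 6.55
ee_pos: [584.1, -62.0, 126.4]
orientation: [0.257, 1.558, -0.249]
ft_force: [-0.3, 2.0, -0.0]
width: 0.4
```

```bash
python3 - <<'E'
from h import *
st()
E
```

```text
t 6.55 z 126.4 box [-66.6   4.5] F box [ 0.9 -1.8] -0.0 tooly [-0.009 -1.   ] tilt [-1.     0.005 -0.003]
```

carry_out(
  commands=[
    [0.002,-0.006,-0.001,0,0,0],
    [0,-0.007,-0.001,0,0,0],
    [0,-0.007,-0.003,0,0,0],
    [0,-0.007,-0.006,0,0,0],
    [0,-0.005,-0.008,0,0,0],
  ],
)

```text
t: 7.18
ee_pos: [555.0, -88.6, 124.4]
orientation: [0.258, 1.556, -0.25]
ft_force: [2.1, 0.9, -0.0]
width: 0.4
```

```bash
python3 - <<'E'
from h import *
st()
E
```

```text
t 7.17 z 124.4 box [-47.1  38.8] F box [-1.7 -1.5] -0.0 tooly [-0.01 -1.  ] tilt [-1.     0.005 -0.001]
```

carry_out(
  commands=[
    [0,-0.001,-0.005,0,0,0],
    [0,-0.001,-0.006,0,0,0],
    [0,0.001,-0.007,0,0,0],
    [0,0.001,-0.003,0,0,0],
  ],
)

```text
t: 7.68
ee_pos: [533.4, -81.9, 124.8]
orientation: [0.258, 1.555, -0.25]
ft_force: [0.6, -2.1, 0.2]
width: 0.4
```

```bash
python3 - <<'E'
from h import *
st()
E
```

```text
t 7.67 z 124.8 box [-24.4  39. ] F box [-1.2  1.8] 0.2 tooly [-0.01 -1.  ] tilt [-1.     0.005 -0.   ]
```

carry_out(
  commands=[
    [0,-0.006,0.006,0,0,0],
    [-0.03,0,0.006,0,0,0],
    [-0.03,0,0,0,0,0],
    [-0.01,0.03,0.004,0,0,0],
    [0,0.045,0,0,0,0],
    [0,0.04,0,0,0,0],
    [0,0,0,0,0,0],
  ],
)

```text
t: 8.55
ee_pos: [585.0, 16.5, 197.0]
orientation: [0.259, 1.559, -0.251]
ft_force: [0.6, -1.0, -0.3]
width: 0.9
```

```bash
python3 - <<'E'
from h import *
st()
d=cam('wrist'); np.savez('w4.npz',**d); im=d['pixels']
print(proj(d,[np.r_[O+RB@[-35,10],144]]))
cv2.imwrite('pics/w4.png',cv2.resize(im[160:320,80:400],None,fx=2.5,fy=2.5,interpolation=cv2.INTER_CUBIC))
E
```

```text
t 8.55 z 197.0 box [-43.2 -70.4] F box [-0.9  0.7] -0.3 tooly [-0.011 -1.   ] tilt [-1.     0.004 -0.004]
[[188.08122072 255.47508747]]
```

View pics/w4.png

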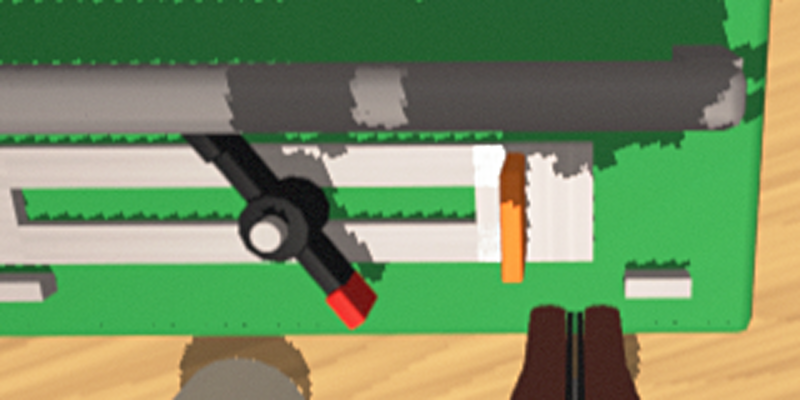

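The red wing now points about 50° past −y toward −x (tip at crop (352,300)), the tab is still home and the lid is shut. Next the second stroke, on the red wing's trailing face.

carry_out(
  commands=[
    [0,-0.023,-0.004,0,0,0],
    [0,-0.022,-0.004,0,0,0],
    [0,0,0,0,0,0],
    [0.03,0,0,0,0,0],
    [0.024,0,0,0,0,0],
    [0.01,0,0,0,0,0],
    [0,0,0,0,0,0],
  ],
)

```text
t: 9.48
ee_pos: [558.7, -33.7, 131.4]
orientation: [0.264, 1.559, -0.259]
ft_force: [-1.7, -0.5, 0.6]
width: 0.2
```

```bash
python3 - <<'E'
from h import *
st()
o=ctrl.get_obs(); plan(range(50,200,10),loc(o['ee_pos']))
E
```

```text
t 9.47 z 131.4 box [-33.7 -14.7] F box [1.5 1. ] 0.6 tooly [-0.019 -1.   ] tilt [-1.     0.002 -0.005]
50 [-45.7 -19.3] tool y,z 4.6 12.0
60 [-50.9 -16.4] tool y,z -2.8 5.2
70 [-55.6 -12.3] tool y,z -4.1 4.7
80 [-59.4  -7.1] tool y,z -5.2 3.8
90 [-62.  -1.] tool y,z -6.1 2.6
100 [-63.8   2.3] tool y,z -3.3 1.8
110 [-65.1   6.1] tool y,z -3.9 1.4
120 [-65.8  10.6] tool y,z -4.4 0.7
130 [-65.7  15.4] tool y,z -4.9 -0.2
140 [-64.5  20.5] tool y,z -5.1 -1.2
150 [-62.1  25.6] tool y,z -5.0 -2.4
160 [-58.5  30.2] tool y,z -4.6 -3.6
170 [-53.7  34.1] tool y,z -3.9 -4.7
180 [-48.  37.] tool y,z -2.9 -5.7
190 [-44.3  39.1] tool y,z -2.1 -3.7
```

carry_out(
  commands=[
    [0,0.009,0,0,0,0],
    [0.006,0,0.009,0,0,0],
    [0,-0.002,0.006,0,0,0],
    [0,-0.004,0.005,0,0,0],
  ],
)

```text
t: 9.98
ee_pos: [581.6, -37.0, 127.3]
orientation: [0.264, 1.556, -0.258]
ft_force: [0.2, 1.3, -0.5]
width: 0.7
```

```bash
python3 - <<'E'
from h import *
st()
E
```

```text
t 9.97 z 127.3 box [-56.5 -18.5] F box [ 0.2 -1.3] -0.5 tooly [-0.019 -1.   ] tilt [-1.     0.003 -0.001]
```

carry_out(
  commands=[
    [0.002,-0.006,0.001,0,0,0],
    [0,-0.006,0.002,0,0,0],
    [0,-0.006,0.002,0,0,0],
    [0,-0.004,0.001,0,0,0],
    [0,-0.004,0,0,0,0],
    [0,-0.005,0,0,0,0],
  ],
)

```text
t: 10.72
ee_pos: [577.0, -70.5, 125.1]
orientation: [0.265, 1.556, -0.258]
ft_force: [0.7, 1.1, -0.4]
width: 0.5
```

```bash
python3 - <<'E'
from h import *
st()
E
```

```text
t 10.72 z 125.1 box [-62.4  14.8] F box [-0.3 -1.3] -0.4 tooly [-0.02 -1.  ] tilt [-1.     0.004 -0.001]
```

Now around to near the stop.

carry_out(
  commands=[
    [0,-0.006,0,0,0,0],
    [0,-0.006,-0.001,0,0,0],
    [0,-0.005,-0.004,0,0,0],
    [0,-0.004,-0.004,0,0,0],
  ],
)

```text
t: 11.22
ee_pos: [561.1, -89.1, 125.3]
orientation: [0.265, 1.554, -0.258]
ft_force: [0.7, -0.2, 0.4]
width: 0.6
```

```bash
python3 - <<'E'
from h import *
st()
E
```

```text
t 11.22 z 125.3 box [-53.   37.4] F box [-0.7  0. ] 0.4 tooly [-0.02 -1.  ] tilt [-1.     0.004  0.   ]
```

carry_out(
  commands=[
    [0,0,-0.002,0,0,0],
    [0,0,-0.002,0,0,0],
  ],
)

```text
t: 11.48
ee_pos: [556.7, -88.3, 125.4]
orientation: [0.264, 1.554, -0.259]
ft_force: [0.6, -1.0, -0.3]
width: 0.3
```

carry_out(
  commands=[
    [0,0,-0.002,0,0,0],
  ],
)

```text
t: 11.6
ee_pos: [556.2, -88.1, 125.7]
orientation: [0.263, 1.551, -0.259]
ft_force: [6.5, -4.0, -3.0]
width: 0.4
```

carry_out(
  commands=[
    [0,0,-0.0015,0,0,0],
  ],
)

```text
t: 11.72
ee_pos: [556.2, -88.1, 126.0]
orientation: [0.263, 1.547, -0.259]
ft_force: [4.4, -3.4, -3.1]
width: 0.7
```

carry_out(
  commands=[
    [0,0,-0.0015,0,0,0],
  ],
)

```text
t: 11.85
ee_pos: [556.2, -88.0, 126.2]
orientation: [0.261, 1.544, -0.259]
ft_force: [4.7, -3.0, -3.3]
width: 0.0
```

```bash
python3 - <<'E'
from h import *
st()
E
```

```text
t 11.85 z 126.2 box [-48.   37.9] F box [-5.4  1.4] -3.3 tooly [-0.018 -1.   ] tilt [-1.     0.003  0.01 ]
```

Hard stop: about 5.5 N with no motion, at the predicted 180° position. Backing away, lifting and checking.

carry_out(
  commands=[
    [0,0,0.008,0,0,0],
    [-0.03,0,0.006,0,0,0],
    [-0.03,0,0,0,0,0],
    [-0.01,0.03,0,0,0,0],
    [0,0.045,0,0,0,0],
    [0,0.04,0,0,0,0],
    [-0.02,0,0,0,0,0],
    [0,0,0,0,0,0],
  ],
)

```text
t: 12.85
ee_pos: [607.4, 20.5, 218.5]
orientation: [0.263, 1.551, -0.259]
ft_force: [-0.1, 0.1, -0.6]
width: 0.4
```

```bash
python3 - <<'E'
from h import *
st()
d=cam('wrist'); im=d['pixels']
print(proj(d,[np.r_[O+RB@[-35,y],z] for y,z in((10,144),(46,137),(-26,137),(-55,138))]).round(1))
s=cam('scene')['pixels'][170:310,210:410]; q=cam('side')['pixels'][225:375,190:410]
c=np.zeros((600,800,3),np.uint8); c[:320,:640]=cv2.resize(im[160:320,60:380],(640,320),interpolation=cv2.INTER_CUBIC)
c[320:600,:400]=cv2.resize(s,(400,280)); c[320:593,400:]=cv2.resize(q,(400,273)); cv2.imwrite('pics/w5.png',c)
E
```

```text
t 12.85 z 218.5 box [-63.2 -81.2] F box [ 0.1 -0. ] -0.6 tooly [-0.019 -1.   ] tilt [-1.     0.004  0.003]
[[179.6 219.2]
 [133.5 218. ]
 [232.6 215.9]
 [272.3 215.4]]
```

View pics/w5.png

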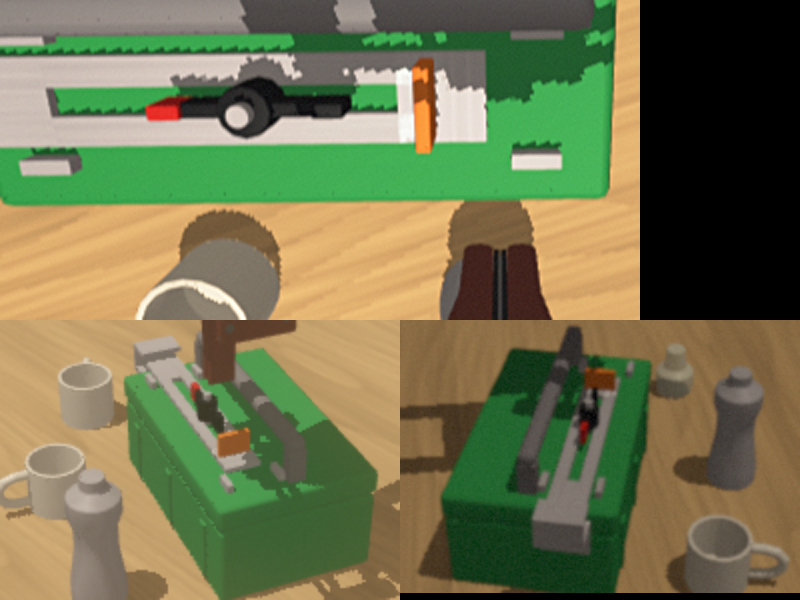

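The red wing points along the slot at the keeper (composite: red at (165,109), hub at (240,113), black end at (345,106)). The tab is home, the lid is shut, and the mill, cups and stopper stand as before. Handing in.

```bash
python3 -c "
from h import *
print(ctrl.close_job())"
```

```text
the job is handed in; nothing more can be done
None
```

I slid the latch fully home, then tightened the wing nut to its stop. I handed the job in at about 13 s of robot time, with the fingers clear of everything.

- **Latch:** I pushed the orange tab with shut fingertips until it stopped, at about 7 N with no further movement. The close view then showed the tab within about 4 pixels of where it should be when home.
- **Wing nut:** It took two clockwise strokes. The first pushed the black wing to about 225° (measured from toolbox −y, round by −x). The second pushed the red wing to the hard stop at about 5.5 N with no movement, at the position worked out for 180°.
- **Last pictures:** The red wing points at the keeper along the slot, the tab is still home and the lid is shut. The mill, the nearer cup and the stopper look unmoved in every view they appear in. The far cup shows only in the scene view.
- **Disagreements:** The first box-corner measurements from the scene and side cameras differed by up to about 15 mm. I put this down to rounded lid edges and corrected it from the close wrist view. One descent before the second stroke ended about 10 mm too close to the nut, with no more than 2 N at the wrist, and I moved away before stroking.

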